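Tuck the tea box flap under its lip

TASK

Close the tea box with your fingertips: push its raised wooden flap over until it lies flat, then push it along by its thumb ridge so that its free edge slides beneath the steel lip, all the way home. Only touch and push: do not lift, tip or shove the box, and leave the spice jar and the mug where they stand.

Things in the scene. Friction and masses are not known exactly. Their poses are not given: they have to be found in the camera images.
- tea_box: White open-topped box, 175 mm long (its x), 110 mm wide (its y), loose on the worktop, about 1.8 kg. Origin: centre of its underside. Side walls 60 mm high. At its -x end two small steel cheeks (outer 6 mm of each side, up to 78 mm high, x = -87 to -37 mm) carry the flap's hinge pin in slots; at its +x end a wall carries a flat steel lip, top 75 mm above the worktop, over the whole width. The flap folds over from -x towards +x of the box.
- flap (a joint): Angle of the flap in rad: 0 = lying flat over the box, 1.57 = upright, up to 2.2 = leaning back away from the lip. A stiff hinge (friction 0.06 N m, no spring): it stays where it is left. The flap is a wooden board 115 mm long from hinge to free edge, 88 mm wide, 5 mm thick.
- flap_slide (a joint): How far the hinge pin has moved along its slots towards the lip, m: 0 = right back, 0.022 = fully home. Friction about 2 N, no spring: it stays where it is left. The flap can be folded down flat only while this is less than 0.008 (free edge still short of the lip); at 0.022 the edge is 14 mm beneath the lip. If it has slid forward too soon, the flap lands on top of the lip and must be pushed back.
- flap_hinge_axis (a point): Middle of the flap's hinge pin, 64.5 mm above the worktop; it moves with flap_slide. Its x axis points along the flap from hinge to free edge, y along the pin, z out of the flap's outer face (which is its top when folded flat; there the top surface is 67 mm above the worktop).
- flap_edge (a point): Middle of the flap's free edge, at half its thickness, 115 mm from the hinge pin.
- ridge_foot (a point): Foot of the thumb ridge, on the flap's outer face, 50 mm from the hinge pin: a rib 64 mm wide and 10 mm high, with an upright face on the hinge side (this point is the middle of that face's foot) and a slope on the other side, ending 67 mm from the pin.
- lip_edge (a point): Middle of the lower edge of the steel lip, 71 mm above the worktop. The lip plate is 4 mm thick and reaches from here 38 mm towards the box's +x end. When the flap lies flat and right back, its edge is 8 mm short of this.
- jar_mid (a point): Centre, half-way up, of a spice jar with a green cap, 46 mm diameter, 106 mm high, standing past the lip end of the box. Bystander.
- mug_mid (a point): Axis of a dark grey mug, half-way up; 88 mm diameter, 106 mm high, with a handle; standing past the lip end of the box. Bystander.

How it is judged:
By the outcome, as a careful person would: the job done as asked, in the order asked, and still so for the second after the job is handed in, with the robot touching nothing.
It also fails if it takes over 43 s, if anything falls off the work surface, if the arm or the gripper's body presses on something with over 40 N, if the wrist force passes 120 N, or if a joint passes its speed limit or range.

ROBOT

A 6-joint arm with a two-finger parallel gripper is mounted at the origin on a cart in front of the work surface, level with it; the furniture and walls round the work are solid. World frame = base frame: x ahead of the robot, y to its left, z up, the work surface at z = 0. Lengths are in m, angles in degrees, forces in N, time in s.
With the tool pointing down it reaches from about 0.375 to 0.9 m from the base axis. Payload 3.1 kg.
Tool frame: the origin (TCP) lies between the finger pads; the fingertips stand 22 mm ahead of it and the grasp point (between the pads) lies 3 mm ahead of it; y points along the fingers, x is the direction in which the jaws open and shut, and the axes are right-handed (so a half turn about y gives the same grasp; the last joint's range is limited). The gripper opens to 87 mm and grips with 3 to 60 N. Pads are 19 mm wide; open, the fingers measure 117 mm over their backs; the gripper's body (75 mm by 190 mm) begins 51 mm behind the grasp point.
Start: joints at [-83.68, 30.224, 82.088, -0, 67.689, -10.227], TCP at [0.178, -0.599, 0.245] pointing down, gripper open.
Joint ranges: [-176.69, 176.69], [-43.24, 126.21], [12.49, 139.97], [-82, 262], [0, 151.66], [-163.58, 163.58]. Speed limits (degrees/s): [159.86, 159.86, 180, 180, 180, 180].

INTERFACE

Orientations are given as a 3x3 rotation matrix whose columns are the frame's x, y, z axes.
In Python, from rig import bot, imaging, workorder gives the robot as it stands. The module is installed in compiled form; this text tells all that it offers.
- The arm moves only by the tool drive_tool, never from a script. Its argument "commands" is a list of rows, each an object of numbers: "dx", "dy", "dz": the shift along the tool's x, y, z normalised to -1 to 1, where 1 is 4 cm; "wx", "wy", "wz": the turn, a rotation vector about the tool's x, y, z normalised to -1 to 1, where 1 is pi/2 rad; "grip": the finger opening in mm, from 0 to 87. In form: [{"dx": .., "dy": .., "dz": .., "wx": .., "wy": .., "wz": .., "grip": ..}, ...]. A call has 1 to 8 rows; each row shifts and turns the commanded pose from where the row before left it, along the tool's axes as they then stand; what a row does not reach is not made up. A row lasts 1/8 s, in which the tool goes at most 62.5 mm and 10.7 degrees, less where a joint would pass 70% of its speed; a pose out of reach is approached as far as the arm can. A call with a number of a shift or a turn outside -1 to 1 is refused whole. A call with a gripper value outside its range is refused whole. The fingers move at their own pace and stop on an object; the grip force is fixed at half the most. Time passes only in rows, so rows that do not move let the fingers close. It gives the time, the measured TCP pose, the force and the opening at its end, in the units of the state.
- bot.read_state(): the state, without advancing time (a new reading comes with each control period).
- imaging.capture(name): name is "side" or "top" or "wrist"; returns (picture, depth): 400x640x3 uint8, red, green, blue; 400x640 float32, m along the optical axis (not along the pixel's ray), 0 where there is no reading.
- imaging.get_calibration(name): a dict with "mtx" (3x3 intrinsics, pixels), "dist" ([k1, k2, p1, p2, k3] as OpenCV has them; the pictures are not rectified), "world_to_cam" (4x4, takes a point from world to camera coordinates). Camera axes: x right, y down, z forward; pixel columns grow to the right and rows downward; lengths in m; the calibration is good to about 2 mm. A picture is of the moment at which its call begins: read the wrist's pose just before it. get_calibration takes no time and is no camera call; for the wrist camera it gives the pose at the moment of the call.
- workorder.hand_in(): hands the job in, once; it reports no verdict.
The state is a dict: "time_s": time; "joint_positions": joint angles; "qvel": joint speeds; "tau": joint torques, N m; "position": TCP position; "tcp_rot": TCP orientation; "force": force on the tool from outside, world axes, zero at the start; "moment": the same for the moment, N m; "opening": opening from 0.0 (shut) to 1.0 (fully open).
Only numpy, scipy, OpenCV 4.12 (cv2) and the standard library are available. Lean on these libraries where they do the work, as an engineer would, in place of code of your own. Each camera call takes 0.05 s, during which the arm holds its last target. There are 200 camera calls.

## Working session

There is one attempt and no reset: what is moved stays moved. The work goes in short steps, Python scripts to look and compute and a tool call to move; the robot and the scene stay as the last step left them, time stands still between calls to the robot, and variables do not carry over. Pictures are saved under pics/ and viewed, on a budget of 10 in all, crops included, one or two more only if the job needs it, and the job is handed in when it is done.

Besides the shell and the picture viewer there is one more tool, called after "Request:" as a command line: name --argument value ..., lists and objects as JSON in quotes. drive_tool: Moves the arm, as the interface text tells. Its arguments: {"type":"object","properties":{"commands":{"type":"array"}},"required":["commands"]}

```bash
mkdir -p pics; python3 - <<'E'
from rig import bot, imaging
import cv2,numpy as np
s=bot.read_state();print(s['position'],s['tcp_rot'],s['time_s'])
ims=[]
for n in('top','side'):
    p,d=imaging.capture(n);np.savez(f'pics/{n}0.npz',p=p,d=d);cv2.imwrite(f'pics/{n}0.png',p[:,:,::-1])
    c=imaging.get_calibration(n);print(n,c['mtx'],c['dist'],np.linalg.inv(c['world_to_cam']).round(3))
E
```

```text
[ 0.17795436 -0.59841245  0.24356187] [[ 2.84791218e-01 -2.31291391e-04  9.58589541e-01]
 [-9.58587149e-01  2.17824108e-03  2.84791033e-01]
 [-2.15390883e-03 -9.99997601e-01  3.98630975e-04]] 0.0
top [[398.02803123   0.         321.62685199]
 [  0.         398.02803123 197.40982543]
 [  0.           0.           1.        ]] [-0.0821903  0.         0.         0.         0.       ] [[ 0.002 -0.994  0.109  0.459]
 [-1.    -0.004 -0.022 -0.112]
 [ 0.023 -0.109 -0.994  0.936]
 [ 0.     0.     0.     1.   ]]
side [[512.71536008   0.         307.73882729]
 [  0.         512.71536008 207.59690146]
 [  0.           0.           1.        ]] [0.0088546 0.        0.        0.        0.       ] [[-0.879 -0.162  0.448  0.041]
 [-0.476  0.33  -0.815  0.75 ]
 [-0.015 -0.93  -0.368  0.481]
 [ 0.     0.     0.     1.   ]]
```

View pics/top0.png

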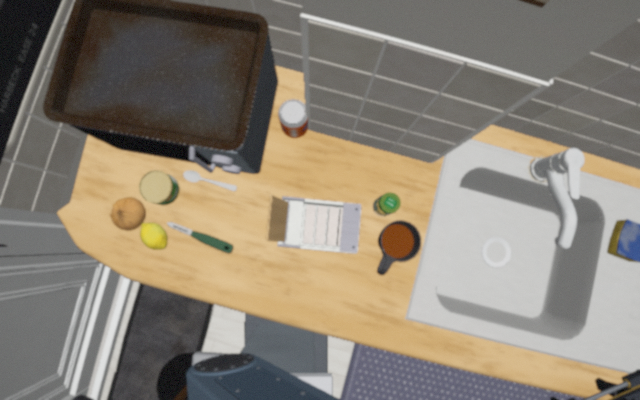

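View pics/side0.png

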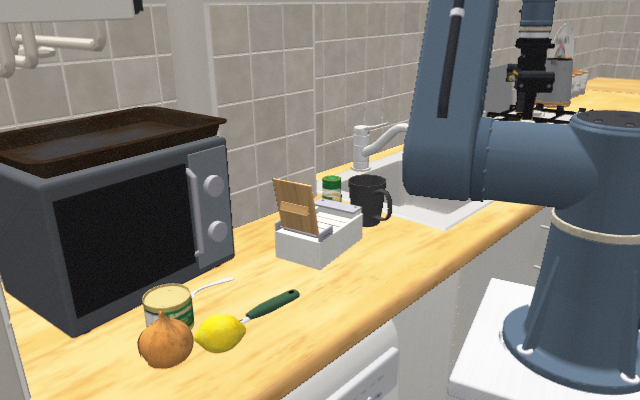

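```bash
cat > h.py <<'E'
import cv2,numpy as np
from rig import imaging
def cloud(n,d,c=None):
    c=c or imaging.get_calibration(n)
    v,u=np.mgrid[:d.shape[0],:d.shape[1]]
    r=cv2.undistortPoints(np.stack([u.ravel(),v.ravel()],1).astype(float)[:,None],c['mtx'],c['dist'])[:,0]
    z=d.ravel(); P=np.c_[r*z[:,None],z,np.ones(z.size)]@np.linalg.inv(c['world_to_cam']).T
    return P[:,:3].reshape(*d.shape,3)
E
python3 - <<'E'
from h import *
from rig import imaging
for n,(a,b,cc,dd) in dict(top=(185,265,255,440),side=(165,275,260,400)).items():
    f=np.load(f'pics/{n}0.npz');P=cloud(n,f['d'])[a:b,cc:dd];I=f['p'][a:b,cc:dd]
    hsv=cv2.cvtColor(I,cv2.COLOR_RGB2HSV)
    ok=f['d'][a:b,cc:dd]>0
    Z=P[...,2]
    def rect(m,name):
        q=P[m&ok]
        if len(q)>4:
            r=cv2.minAreaRect(q[:,:2].astype(np.float32)); print(n,name,len(q),'med',np.median(q,0).round(4),'rect',np.round(r[0],4),np.round(r[1],4),round(r[2],1),'z',np.percentile(q[:,2],[2,50,98]).round(3))
    white=(hsv[...,1]<60)&(hsv[...,2]>90)
    boxr=(P[...,1]>-.24)&(P[...,1]<.02)
    rect((Z<.01)&ok,'table')
    rect(white&boxr&(Z>.02)&(Z<.09),'box')
    rect(white&boxr&(Z>.069)&(Z<.083),'lip/cheeks')
    wood=(hsv[...,1]>=60)&(Z>.08)&boxr
    rect(wood,'flap')
    q=P[wood&ok]; 
    if len(q)>20:
        m=np.median(q,0);k=np.abs(q-m).max(1)<.08;q=q[k];u,s,vt=np.linalg.svd(q-q.mean(0),full_matrices=False);print('flap n',vt[2].round(3),'min',q.min(0).round(3),'max',q.max(0).round(3),'res',(s[2]/len(q)**.5).round(4),'mean',q.mean(0).round(4))
    g=(hsv[...,0]>40)&(hsv[...,0]<85)&(hsv[...,1]>100); rect(g&(Z>.09),'jarcap')
    rect((hsv[...,2]<80)&(Z>.09)&(P[...,1]<-.2),'mug')
f=np.load('pics/top0.npz');d=cloud('top',f['d'])[...,2]
a=cv2.resize(f['p'][190:260,260:380,::-1],None,fx=6,fy=6,interpolation=cv2.INTER_CUBIC)
cv2.imwrite('pics/topz.png',a)
E
```

```text
top table 8473 med [ 0.5084 -0.2253  0.0013] rect [ 0.499  -0.1944] [0.44   0.1882] 89.9 z [-0.002  0.001  0.007]
top box 3379 med [ 0.4938 -0.1346  0.0604] rect [ 0.4948 -0.1256] [0.175  0.1105] 84.7 z [0.04  0.06  0.079]
top lip/cheeks 1077 med [ 0.4892 -0.1882  0.0761] rect [ 0.4941 -0.1265] [0.1733 0.1091] 84.5 z [0.07  0.076 0.08 ]
top flap 777 med [ 0.5016 -0.0377  0.1407] rect [ 0.5023 -0.0386] [0.0276 0.0877] 84.7 z [0.082 0.141 0.179]
flap n [ 0.089  0.967 -0.238] min [ 0.459 -0.054  0.08 ] max [ 0.547 -0.021  0.18 ] res 0.0009 mean [ 0.5019 -0.0381  0.1382]
top jarcap 260 med [ 0.5388 -0.2704  0.1062] rect [ 0.5401 -0.2725] [0.0368 0.0405] 30.4 z [0.103 0.106 0.109]
top mug 133 med [ 0.4548 -0.3139  0.0966] rect [ 0.4593 -0.2949] [0.0815 0.0839] 14.1 z [0.09  0.097 0.107]
side table 6468 med [ 0.45   -0.1652 -0.0005] rect [ 0.5815 -0.383 ] [0.3377 0.8077] 18.5 z [-0.097 -0.001  0.008]
side box 3337 med [ 0.4803 -0.1194  0.0509] rect [ 0.5725 -0.1358] [0.1821 0.2721] 83.8 z [0.022 0.051 0.077]
side lip/cheeks 546 med [ 0.4856 -0.1873  0.0743] rect [ 0.5716 -0.1368] [0.1776 0.2688] 83.4 z [0.07  0.074 0.081]
side flap 1641 med [ 0.4992 -0.035   0.131 ] rect [ 0.5028 -0.0381] [0.0263 0.0905] 85.7 z [0.082 0.131 0.175]
flap n [ 0.081  0.975 -0.207] min [ 0.457 -0.054  0.08 ] max [ 0.547 -0.022  0.177] res 0.0027 mean [ 0.5    -0.0364  0.1309]
side jarcap 178 med [ 0.5344 -0.2625  0.1016] rect [ 0.537  -0.2718] [0.0377 0.0384] 1.2 z [0.09  0.102 0.106]
side mug 468 med [ 0.457  -0.2827  0.0972] rect [ 0.4696 -0.2966] [0.0905 0.1491] 88.1 z [0.09  0.097 0.105]
```

View pics/topz.png

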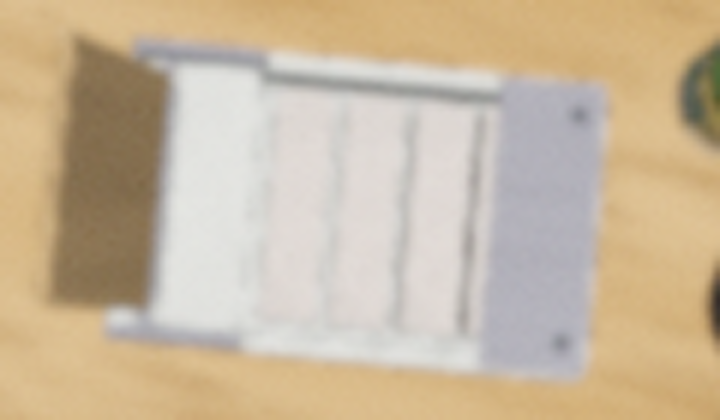

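Top view: the box is at about pixel (317,225). Its flap, at (280,220), is raised and leans back slightly (about 1.8 rad), and the lip is at the right end (350,228). Jar at (388,204), mug at (400,242). The measured rectangle of 175×110.5 mm and lip height of 75–76 mm match the given sizes. Box x ≈ (-0.092,-0.996), hinge ≈ (0.501,-0.053). Moving now, behind the flap.

Request:
drive_tool --commands '[{"wy": 0.081,"grip": 0},{"wy": 0.081,"grip": 0},{"wy": 0.081,"grip": 0},{"dx": -0.9,"dz": 0.4,"grip": 0},{"dx": -0.9,"dz": 0.4,"grip": 0},{"dx": -0.9,"dz": 0.4,"grip": 0},{"dx": -0.9,"dz": 0.4,"grip": 0},{"dx": -0.9,"dz": 0.4,"grip": 0}]'

```text
schema error: expected keys dx, dy, dz, wx, wy, wz, grip
```

Request:
drive_tool --commands '[{"dx": -0.9,"dz": 0.4,"grip": 0},{"dx": -0.9,"dz": 0.4,"grip": 0},{"dx": -0.9,"dz": 0.4,"grip": 0},{"dx": -0.9,"dz": 0.4,"grip": 0},{"dx": -0.9,"dz": 0.4,"grip": 0},{"dx": -0.9,"dz": 0.4,"grip": 0},{"dx": -0.9,"dz": 0.4,"grip": 0},{"dx": -0.9,"dz": 0.4,"grip": 0}]'

```text
schema error: expected keys dx, dy, dz, wx, wy, wz, grip
```

Request:
drive_tool --commands '[{"dx": 0,"dy": 0,"dz": 0,"wx": 0,"wy": 0.081,"wz": 0,"grip": 0},{"dx": 0,"dy": 0,"dz": 0,"wx": 0,"wy": 0.081,"wz": 0,"grip": 0},{"dx": 0,"dy": 0,"dz": 0,"wx": 0,"wy": 0.081,"wz": 0,"grip": 0},{"dx": -0.9,"dy": 0,"dz": 0.4,"wx": 0,"wy": 0,"wz": 0,"grip": 0},{"dx": -0.9,"dy": 0,"dz": 0.4,"wx": 0,"wy": 0,"wz": 0,"grip": 0},{"dx": -0.9,"dy": 0,"dz": 0.4,"wx": 0,"wy": 0,"wz": 0,"grip": 0},{"dx": -0.9,"dy": 0,"dz": 0.4,"wx": 0,"wy": 0,"wz": 0,"grip": 0},{"dx": -0.9,"dy": 0,"dz": 0.4,"wx": 0,"wy": 0,"wz": 0,"grip": 0}]'

```text
time_s: 1.1
position: [0.2748, -0.4259, 0.2443]
tcp_rot: [[-0.093, -0.0, 0.996], [-0.996, 0.001, -0.093], [-0.001, -1.0, -0.0]]
force: [-0.7, -0.9, 0.3]
opening: 0.165
```

Request:
drive_tool --commands '[{"dx": -0.95,"dy": 0,"dz": 0.4,"wx": 0,"wy": 0,"wz": 0,"grip": 0},{"dx": -0.95,"dy": 0,"dz": 0.4,"wx": 0,"wy": 0,"wz": 0,"grip": 0},{"dx": -0.95,"dy": 0,"dz": 0.4,"wx": 0,"wy": 0,"wz": 0,"grip": 0},{"dx": -0.95,"dy": 0,"dz": 0.4,"wx": 0,"wy": 0,"wz": 0,"grip": 0},{"dx": -0.95,"dy": 0,"dz": 0.4,"wx": 0,"wy": 0,"wz": 0,"grip": 0},{"dx": -0.95,"dy": 0,"dz": 0.4,"wx": 0,"wy": 0,"wz": 0,"grip": 0},{"dx": -0.95,"dy": 0,"dz": 0.4,"wx": 0,"wy": 0,"wz": 0,"grip": 0},{"dx": -0.95,"dy": 0,"dz": 0.4,"wx": 0,"wy": 0,"wz": 0,"grip": 0}]'

```text
time_s: 2.1
position: [0.4304, -0.1351, 0.2444]
tcp_rot: [[-0.093, -0.0, 0.996], [-0.996, 0.0, -0.093], [-0.0, -1.0, -0.0]]
force: [-0.7, -0.5, -0.2]
opening: 0.004
```

Request:
drive_tool --commands '[{"dx": -0.95,"dy": 0,"dz": 0.4,"wx": 0,"wy": 0,"wz": 0,"grip": 0},{"dx": -0.95,"dy": 0,"dz": 0.4,"wx": 0,"wy": 0,"wz": 0,"grip": 0},{"dx": -0.95,"dy": 0,"dz": 0.4,"wx": 0,"wy": 0,"wz": 0,"grip": 0},{"dx": -0.9,"dy": 0,"dz": 0.4,"wx": 0,"wy": 0,"wz": 0,"grip": 0},{"dx": 0,"dy": 0,"dz": 0,"wx": 0,"wy": 0,"wz": 0,"grip": 0}]'

```text
time_s: 2.72
position: [0.5084, 0.0089, 0.2443]
tcp_rot: [[-0.089, 0.0, 0.996], [-0.996, 0.0, -0.089], [-0.0, -1.0, 0.0]]
force: [-0.1, 0.3, -0.0]
opening: 0.003
```

Request:
drive_tool --commands '[{"dx": 0,"dy": 0.65,"dz": 0,"wx": 0,"wy": 0,"wz": 0,"grip": 0},{"dx": 0,"dy": 0.65,"dz": 0,"wx": 0,"wy": 0,"wz": 0,"grip": 0},{"dx": 0,"dy": 0.6,"dz": 0,"wx": 0,"wy": 0,"wz": 0,"grip": 0},{"dx": 0,"dy": 0,"dz": 0,"wx": 0,"wy": 0,"wz": 0,"grip": 0}]'

```text
time_s: 3.22
position: [0.5057, 0.0064, 0.167]
tcp_rot: [[-0.094, -0.005, 0.996], [-0.996, 0.001, -0.094], [-0.0, -1.0, -0.005]]
force: [-0.4, 0.5, 0.7]
opening: 0.005
```

```bash
cat > snap.py <<'E'
import sys
from h import *
n,name=sys.argv[1:3];b=list(map(int,sys.argv[3:7]))
p,d=imaging.capture(n);np.savez(f'pics/{name}.npz',p=p,d=d)
cv2.imwrite(f'pics/{name}.png',cv2.resize(p[b[0]:b[1],b[2]:b[3],::-1],None,fx=3,fy=3,interpolation=cv2.INTER_CUBIC))
E
python3 snap.py side s1 120 280 220 420
```

```text
(no output)
```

View pics/s1.png

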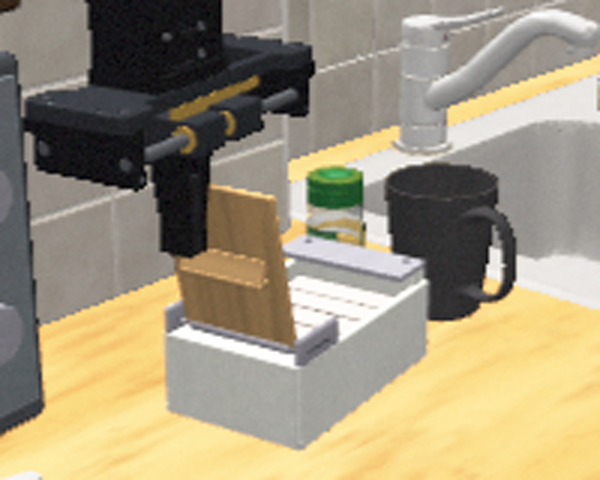

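Request:
drive_tool --commands '[{"dx": 0.5,"dy": -0.3,"dz": 0,"wx": 0,"wy": 0,"wz": 0,"grip": 0},{"dx": 0.27,"dy": -0.03,"dz": 0,"wx": 0,"wy": 0,"wz": 0,"grip": 0},{"dx": 0.27,"dy": -0.03,"dz": 0,"wx": 0,"wy": 0,"wz": 0,"grip": 0},{"dx": 0.27,"dy": 0.02,"dz": 0,"wx": 0,"wy": 0,"wz": 0,"grip": 0},{"dx": 0.27,"dy": 0.04,"dz": 0,"wx": 0,"wy": 0,"wz": 0,"grip": 0},{"dx": 0.27,"dy": 0.06,"dz": 0,"wx": 0,"wy": 0,"wz": 0,"grip": 0},{"dx": 0.29,"dy": 0.12,"dz": 0,"wx": 0,"wy": 0,"wz": 0,"grip": 0},{"dx": 0.27,"dy": 0.15,"dz": 0,"wx": 0,"wy": 0,"wz": 0,"grip": 0}]'

```text
time_s: 4.28
position: [0.4986, -0.0899, 0.1669]
tcp_rot: [[-0.093, -0.0, 0.996], [-0.996, -0.0, -0.093], [0.0, -1.0, -0.0]]
force: [0.5, 0.5, 0.4]
opening: 0.003
```

Request:
drive_tool --commands '[{"dx": 0.25,"dy": 0.2,"dz": 0,"wx": 0,"wy": 0,"wz": 0,"grip": 0},{"dx": 0.22,"dy": 0.22,"dz": 0,"wx": 0,"wy": 0,"wz": 0,"grip": 0},{"dx": 0.19,"dy": 0.25,"dz": 0,"wx": 0,"wy": 0,"wz": 0,"grip": 0},{"dx": 0.15,"dy": 0.26,"dz": 0,"wx": 0,"wy": 0,"wz": 0,"grip": 0},{"dx": 0.11,"dy": 0.25,"dz": 0,"wx": 0,"wy": 0,"wz": 0,"grip": 0},{"dx": 0.08,"dy": 0.25,"dz": 0,"wx": 0,"wy": 0,"wz": 0,"grip": 0},{"dx": 0,"dy": 0,"dz": 0,"wx": 0,"wy": 0,"wz": 0,"grip": 0}]'

```text
time_s: 5.15
position: [0.4944, -0.1287, 0.1092]
tcp_rot: [[-0.093, -0.002, 0.996], [-0.996, 0.001, -0.093], [-0.001, -1.0, -0.002]]
force: [0.1, 0.6, 0.2]
opening: 0.004
```

```bash
python3 snap.py side s2 120 280 220 420
```

```text
(no output)
```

View pics/s2.png

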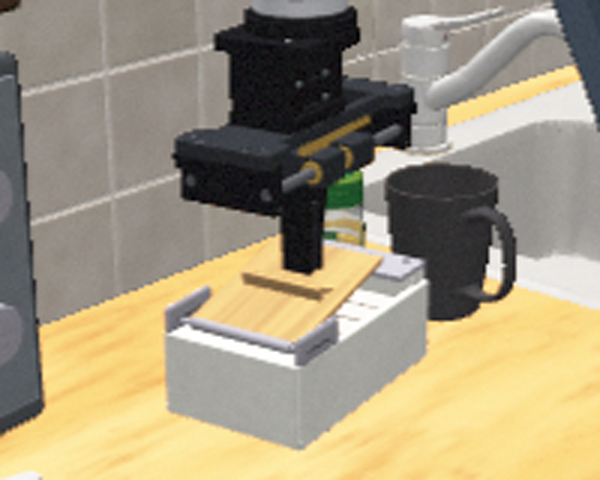

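The flap is at about 12°, the tip at about (305,265) is beyond the ridge, and the edge is clear of the lip. Pressing on down.

Request:
drive_tool --commands '[{"dx": 0.06,"dy": 0.2,"dz": 0,"wx": 0,"wy": 0,"wz": 0,"grip": 0},{"dx": 0.02,"dy": 0.2,"dz": 0,"wx": 0,"wy": 0,"wz": 0,"grip": 0},{"dx": 0,"dy": 0.08,"dz": 0,"wx": 0,"wy": 0,"wz": 0,"grip": 0},{"dx": 0,"dy": 0,"dz": 0,"wx": 0,"wy": 0,"wz": 0,"grip": 0}]'

```text
time_s: 5.7
position: [0.4945, -0.1319, 0.0906]
tcp_rot: [[-0.093, -0.001, 0.996], [-0.996, 0.0, -0.093], [-0.0, -1.0, -0.001]]
force: [-0.5, 0.1, 0.3]
opening: 0.004
```

Request:
drive_tool --commands '[{"dx": 0,"dy": 0.03,"dz": 0,"wx": 0,"wy": 0,"wz": 0,"grip": 0},{"dx": 0,"dy": 0.03,"dz": 0,"wx": 0,"wy": 0,"wz": 0,"grip": 0},{"dx": 0,"dy": 0,"dz": 0,"wx": 0,"wy": 0,"wz": 0,"grip": 0}]'

```text
time_s: 6.08
position: [0.4949, -0.1321, 0.0888]
tcp_rot: [[-0.093, 0.0, 0.996], [-0.996, -0.0, -0.093], [0.0, -1.0, 0.0]]
force: [-0.3, -0.3, 2.2]
opening: 0.009
```

Request:
drive_tool --commands '[{"dx": 0,"dy": -0.4,"dz": 0,"wx": 0,"wy": 0,"wz": 0,"grip": 0},{"dx": 0,"dy": -0.4,"dz": 0,"wx": 0,"wy": 0,"wz": 0,"grip": 0},{"dx": -0.65,"dy": 0,"dz": 0,"wx": 0,"wy": 0,"wz": 0,"grip": 0},{"dx": -0.65,"dy": 0,"dz": 0,"wx": 0,"wy": 0,"wz": 0,"grip": 0},{"dx": 0,"dy": 0,"dz": 0,"wx": 0,"wy": 0,"wz": 0,"grip": 0}]'

```text
time_s: 6.7
position: [0.4991, -0.0789, 0.1206]
tcp_rot: [[-0.09, -0.001, 0.996], [-0.996, 0.0, -0.09], [-0.0, -1.0, -0.001]]
force: [-0.7, -0.7, 0.3]
opening: 0.008
```

```bash
python3 snap.py side s3 120 280 220 420; python3 - <<'E'
from h import *
f=np.load('pics/s3.npz');P=cloud('side',f['d']).reshape(-1,3);hsv=cv2.cvtColor(f['p'],cv2.COLOR_RGB2HSV).reshape(-1,3)
e=np.array([-.093,-.996]);n=np.array([.996,-.093]);D=P[:,:2]-[.5013,-.0528];X=D@e;Y=D@n;Z=P[:,2]
m=(hsv[:,1]>70)&(hsv[:,2]>90)&(abs(Y)<.044)&(X>-.01)&(X<.14)&(Z>.045)
for a in np.arange(0,.135,.005):
    k=m&(X>=a)&(X<a+.005)
    if k.sum():print(a.round(3),k.sum(),np.percentile(Z[k],[10,50,90]).round(4))
print('maxX',np.percentile(X[m],[1,99]))
E
```

```text
0.0 10 [0.1926 0.1983 0.3674]
0.005 37 [0.0663 0.0682 0.3662]
0.01 50 [0.0656 0.0668 0.3718]
0.015 79 [0.0656 0.0675 0.4153]
0.02 48 [0.0655 0.0668 0.4184]
0.025 57 [0.0655 0.0667 0.4147]
0.03 58 [0.0659 0.067  0.262 ]
0.035 58 [0.0657 0.0667 0.4258]
0.04 46 [0.0659 0.0667 0.4241]
0.045 64 [0.0657 0.0668 0.421 ]
0.05 159 [0.0661 0.0721 0.1956]
0.055 29 [0.0656 0.0714 0.1952]
0.06 16 [0.0653 0.0669 0.1962]
0.065 15 [0.0654 0.0663 0.1964]
0.07 13 [0.0641 0.0664 0.197 ]
0.075 36 [0.0654 0.0662 0.067 ]
0.08 37 [0.065  0.066  0.0669]
0.085 34 [0.0652 0.0662 0.0672]
0.09 36 [0.0652 0.0662 0.0672]
0.095 30 [0.0654 0.0664 0.0672]
0.1 38 [0.0651 0.0663 0.0675]
0.105 37 [0.0654 0.0667 0.0682]
0.11 36 [0.0651 0.066  0.0669]
0.115 9 [0.0653 0.0657 0.0664]
maxX [-0.00833853  0.11484213]
```

View pics/s3.png

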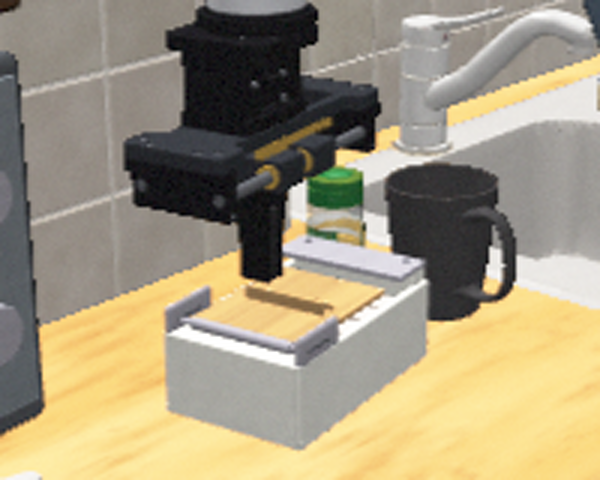

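The flap lies flat (top 66.5 mm), with the ridge foot 50 mm and the free edge about 115 mm from the hinge. That is still short of the lip. Lowering the tip behind the ridge.

Request:
drive_tool --commands '[{"dx": 0,"dy": 0.35,"dz": 0,"wx": 0,"wy": 0,"wz": 0,"grip": 0},{"dx": 0,"dy": 0.35,"dz": 0,"wx": 0,"wy": 0,"wz": 0,"grip": 0},{"dx": 0.1,"dy": 0,"dz": 0,"wx": 0,"wy": 0,"wz": 0,"grip": 0},{"dx": 0.1,"dy": 0,"dz": 0,"wx": 0,"wy": 0,"wz": 0,"grip": 0},{"dx": 0,"dy": 0,"dz": 0,"wx": 0,"wy": 0,"wz": 0,"grip": 0}]'

```text
time_s: 7.38
position: [0.4991, -0.0889, 0.0927]
tcp_rot: [[-0.094, 0.001, 0.996], [-0.996, -0.0, -0.094], [0.0, -1.0, 0.001]]
force: [0.0, -0.0, 0.6]
opening: 0.005
```

Request:
drive_tool --commands '[{"dx": 0.08,"dy": 0,"dz": 0,"wx": 0,"wy": 0,"wz": 0,"grip": 0},{"dx": 0.08,"dy": 0,"dz": 0,"wx": 0,"wy": 0,"wz": 0,"grip": 0},{"dx": 0.08,"dy": 0,"dz": 0,"wx": 0,"wy": 0,"wz": 0,"grip": 0}]'

```text
time_s: 7.75
position: [0.498, -0.0977, 0.0927]
tcp_rot: [[-0.093, 0.0, 0.996], [-0.996, 0.001, -0.093], [-0.001, -1.0, 0.0]]
force: [0.5, 1.8, 0.6]
opening: 0.003
```

Request:
drive_tool --commands '[{"dx": 0.08,"dy": 0,"dz": 0,"wx": 0,"wy": 0,"wz": 0,"grip": 0},{"dx": 0.06,"dy": 0,"dz": 0,"wx": 0,"wy": 0,"wz": 0,"grip": 0}]'

```text
time_s: 8.0
position: [0.4975, -0.1034, 0.0927]
tcp_rot: [[-0.093, 0.0, 0.996], [-0.996, 0.0, -0.093], [-0.0, -1.0, 0.0]]
force: [1.4, 1.7, 2.2]
opening: 0.007
```

Request:
drive_tool --commands '[{"dx": 0.05,"dy": 0,"dz": 0,"wx": 0,"wy": 0,"wz": 0,"grip": 0},{"dx": 0.04,"dy": 0,"dz": 0,"wx": 0,"wy": 0,"wz": 0,"grip": 0}]'

```text
time_s: 8.25
position: [0.4971, -0.1071, 0.0926]
tcp_rot: [[-0.093, 0.0, 0.996], [-0.996, 0.0, -0.093], [-0.0, -1.0, 0.0]]
force: [0.5, 2.7, 1.6]
opening: 0.005
```

```bash
cat > chk.py <<'E'
from h import *
import sys
f=np.load(f'pics/{sys.argv[1]}.npz');P=cloud('side',f['d']).reshape(-1,3);hsv=cv2.cvtColor(f['p'],cv2.COLOR_RGB2HSV).reshape(-1,3)
e=np.array([-.093,-.996]);n=np.array([.996,-.093]);D=P[:,:2]-[.5013,-.0528];X=D@e;Y=D@n;Z=P[:,2]
w=(hsv[:,1]>70)&(hsv[:,2]>90)&(abs(Y)<.044)&(X>-.02)&(X<.15)
m=w&(Z>.045)&(Z<.09)
print('wood X',np.percentile(X[m],[.5,99.5]).round(4),'Z',np.percentile(Z[m],[5,50,95]).round(4))
r=m&(Z>.071)&(Z<.079);print('ridge X',np.percentile(X[r],[5,25,50,75,95]).round(4),r.sum())
l=(hsv[:,1]<60)&(Z>.0715)&(Z<.08)&(X>.1)&(abs(Y)<.05);print('lip X',np.percentile(X[l],[1,50,99]).round(4),'Y',Y[l].mean().round(4))
c=(hsv[:,1]<60)&(abs(X+.014)<.02)&(Z>.02)&(Z<.05)&(abs(Y)<.05);print('back wall X',np.median(X[c]).round(4))
for name,k in dict(jar=(hsv[:,0]>40)&(hsv[:,0]<85)&(hsv[:,1]>100)&(Z>.09)&(Z<.12)&(X>.15)&(X<.35),mug=(hsv[:,2]<80)&(Z>.09)&(Z<.115)&(X>.18)&(X<.35)&(abs(Y)<.15)).items():print(name,np.median(P[k],0).round(4))
E
python3 chk.py s3; python3 snap.py side s4 120 280 220 420; python3 chk.py s4
```

```text
wood X [0.0082 0.1171] Z [0.0651 0.0665 0.0744]
ridge X [0.0501 0.0516 0.0525 0.054  0.056 ] 85
lip X [0.1214 0.1481 0.2849] Y -0.0035
back wall X -0.0118
jar [ 0.5336 -0.2623  0.1017]
mug [ 0.4563 -0.2814  0.097 ]
wood X [0.0177 0.1288] Z [0.0648 0.0664 0.0737]
ridge X [0.0489 0.063  0.0641 0.0657 0.0677] 43
lip X [0.1217 0.1503 0.2826] Y -0.0069
back wall X -0.0117
jar [ 0.5193 -0.2745  0.0952]
mug [ 0.456  -0.2811  0.0976]
```

The ridge has moved about 12 mm and the box hasn't moved. About 10 mm left.

Request:
drive_tool --commands '[{"dx": 0.05,"dy": 0,"dz": 0,"wx": 0,"wy": 0,"wz": 0,"grip": 0},{"dx": 0.05,"dy": 0,"dz": 0,"wx": 0,"wy": 0,"wz": 0,"grip": 0},{"dx": 0.04,"dy": 0,"dz": 0,"wx": 0,"wy": 0,"wz": 0,"grip": 0}]'

```text
time_s: 8.68
position: [0.4966, -0.1127, 0.0925]
tcp_rot: [[-0.093, 0.0, 0.996], [-0.996, 0.0, -0.093], [-0.0, -1.0, 0.0]]
force: [1.2, 1.9, 1.2]
opening: 0.007
```

Request:
drive_tool --commands '[{"dx": 0.03,"dy": 0,"dz": 0,"wx": 0,"wy": 0,"wz": 0,"grip": 0},{"dx": 0.03,"dy": 0,"dz": 0,"wx": 0,"wy": 0,"wz": 0,"grip": 0}]'

```text
time_s: 8.93
position: [0.4963, -0.115, 0.0925]
tcp_rot: [[-0.093, 0.0, 0.996], [-0.996, 0.0, -0.093], [-0.0, -1.0, 0.0]]
force: [-0.3, 2.7, 1.0]
opening: 0.005
```

```bash
python3 snap.py side s5 120 280 220 420; python3 chk.py s5
```

```text
wood X [0.0272 0.1326] Z [0.0648 0.0664 0.0727]
ridge X [0.0552 0.071  0.0724 0.0732 0.075 ] 42
lip X [0.1223 0.1515 0.2858] Y -0.0086
back wall X -0.0117
jar [ 0.5193 -0.2718  0.0914]
mug [ 0.456  -0.2845  0.0971]
```

Request:
drive_tool --commands '[{"dx": 0.03,"dy": 0,"dz": 0,"wx": 0,"wy": 0,"wz": 0,"grip": 0},{"dx": 0,"dy": 0,"dz": 0,"wx": 0,"wy": 0,"wz": 0,"grip": 0}]'

```text
time_s: 9.22
position: [0.4962, -0.116, 0.0925]
tcp_rot: [[-0.093, -0.0, 0.996], [-0.996, 0.0, -0.093], [-0.0, -1.0, -0.0]]
force: [0.7, 3.3, 1.3]
opening: 0.005
```

Request:
drive_tool --commands '[{"dx": 0.02,"dy": 0,"dz": 0,"wx": 0,"wy": 0,"wz": 0,"grip": 0},{"dx": 0,"dy": 0,"dz": 0,"wx": 0,"wy": 0,"wz": 0,"grip": 0}]'

```text
time_s: 9.48
position: [0.4961, -0.1161, 0.0925]
tcp_rot: [[-0.093, -0.0, 0.996], [-0.996, 0.001, -0.093], [-0.001, -1.0, -0.0]]
force: [3.3, 4.7, 0.9]
opening: 0.003
```

Request:
drive_tool --commands '[{"dx": 0.01,"dy": 0,"dz": 0,"wx": 0,"wy": 0,"wz": 0,"grip": 0},{"dx": 0,"dy": 0,"dz": 0,"wx": 0,"wy": 0,"wz": 0,"grip": 0}]'

```text
time_s: 9.72
position: [0.4961, -0.1161, 0.0925]
tcp_rot: [[-0.094, -0.0, 0.996], [-0.996, 0.002, -0.094], [-0.002, -1.0, -0.0]]
force: [2.6, 6.3, 0.7]
opening: -0.003
```

```bash
python3 snap.py side s6 120 280 220 420; python3 chk.py s6
```

```text
wood X [0.0279 0.1343] Z [0.065  0.0664 0.0728]
ridge X [0.0585 0.0717 0.0732 0.0742 0.0767] 42
lip X [0.1217 0.1518 2.018 ] Y -0.0103
back wall X -0.0118
jar [ 0.52   -0.2666  0.0914]
mug [ 0.4559 -0.2827  0.0973]
```

Request:
drive_tool --commands '[{"dx": -0.1,"dy": 0,"dz": 0,"wx": 0,"wy": 0,"wz": 0,"grip": 0},{"dx": -0.1,"dy": -0.1,"dz": 0,"wx": 0,"wy": 0,"wz": 0,"grip": 0},{"dx": 0,"dy": -0.9,"dz": 0,"wx": 0,"wy": 0,"wz": 0,"grip": 0},{"dx": 0,"dy": -0.9,"dz": 0,"wx": 0,"wy": 0,"wz": 0,"grip": 0},{"dx": -0.9,"dy": -0.9,"dz": 0,"wx": 0,"wy": 0,"wz": 0,"grip": 0},{"dx": -0.9,"dy": 0,"dz": 0,"wx": 0,"wy": 0,"wz": 0,"grip": 0},{"dx": -0.9,"dy": 0,"dz": 0,"wx": 0,"wy": 0,"wz": 0,"grip": 0},{"dx": -0.9,"dy": 0,"dz": 0,"wx": 0,"wy": 0,"wz": 0,"grip": 0}]'

```text
time_s: 10.78
position: [0.5101, 0.0348, 0.205]
tcp_rot: [[-0.093, 0.001, 0.996], [-0.996, -0.001, -0.093], [0.001, -1.0, 0.001]]
force: [1.3, -0.4, 0.1]
opening: 0.001
```

Request:
drive_tool --commands '[{"dx": -0.9,"dy": 0,"dz": 0,"wx": 0,"wy": 0,"wz": 0,"grip": 0},{"dx": -0.9,"dy": 0,"dz": 0,"wx": 0,"wy": 0,"wz": 0,"grip": 0},{"dx": 0,"dy": 0,"dz": 0,"wx": 0,"wy": 0,"wz": 0,"grip": 0}]'

```text
time_s: 11.15
position: [0.5166, 0.1074, 0.2047]
tcp_rot: [[-0.089, 0.0, 0.996], [-0.996, -0.0, -0.089], [0.0, -1.0, 0.0]]
force: [0.4, -1.1, 0.1]
opening: 0.004
```

```bash
python3 snap.py side s7 120 280 220 420; python3 chk.py s7; python3 - <<'E'
from h import *
p,d=imaging.capture('top');np.savez('pics/top1.npz',p=p,d=d)
cv2.imwrite('pics/top1.png',cv2.resize(p[180:260,260:420,::-1],None,fx=5,fy=5,interpolation=cv2.INTER_CUBIC))
for q in('top0','top1'):
    f=np.load(f'pics/{q}.npz');P=cloud('top',f['d']).reshape(-1,3);hsv=cv2.cvtColor(f['p'],cv2.COLOR_RGB2HSV).reshape(-1,3)
    Z=P[:,2];b=(abs(P[:,0]-.4945)<.08)&(P[:,1]<0)&(P[:,1]>-.24)&(hsv[:,1]<60)&(hsv[:,2]>90)&(Z>.07)&(Z<.083)
    print(q,cv2.minAreaRect(P[b][:,:2].astype(np.float32)))
    g=(hsv[:,0]>40)&(hsv[:,0]<85)&(hsv[:,1]>100)&(Z>.095)&(Z<.12)&(P[:,1]<-.23)&(P[:,1]>-.32);print('jar',P[g].mean(0))
    e=np.array([-.093,-.996]);n=np.array([.996,-.093]);D=P[:,:2]-[.5013,-.0528];X=D@e;Y=D@n
    w=(hsv[:,1]>70)&(abs(Y)<.042)&(X>-.02)&(X<.15)&(Z>.05)&(Z<.09)
    if w.sum()>50: print('wood',w.sum(),np.percentile(X[w],[1,50,99]),np.percentile(Z[w],[5,50,95]))
E
```

```text
wood X [0.0277 0.1327] Z [0.0649 0.0665 0.0739]
ridge X [0.0699 0.0716 0.0729 0.0744 0.0764] 80
lip X [0.1215 0.1558 1.1474] Y -0.0025
back wall X -0.0118
jar [ 0.5337 -0.2626  0.1013]
mug [ 0.4568 -0.2839  0.0971]
top0 ((0.4941474199295044, -0.12645766139030457), (0.17328296601772308, 0.10913404822349548), 84.5296630859375)
jar [ 0.53910147 -0.27155406  0.10613094]
wood 70 [-0.00377134 -0.00188819 -0.00035133] [0.07786795 0.08397431 0.0895228 ]
top1 ((0.4940745234489441, -0.12663067877292633), (0.17321988940238953, 0.10903792083263397), 84.4903793334961)
jar [ 0.5392213  -0.27142837  0.1062289 ]
wood 1626 [0.02673835 0.07251776 0.11839019] [0.0656046  0.06828411 0.07586743]
```

View pics/top1.png

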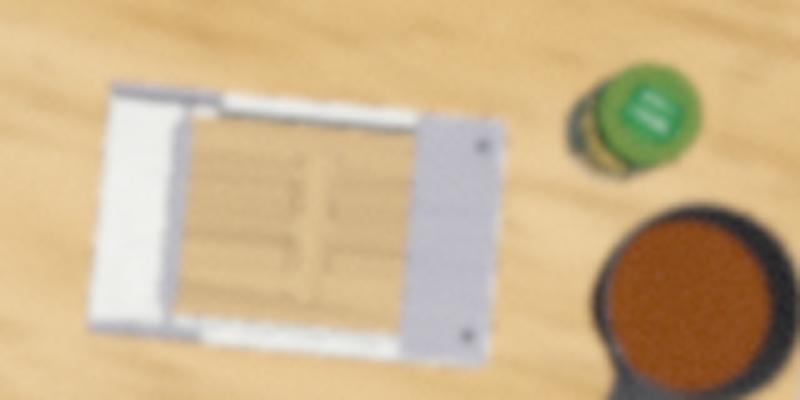

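View pics/s7.png

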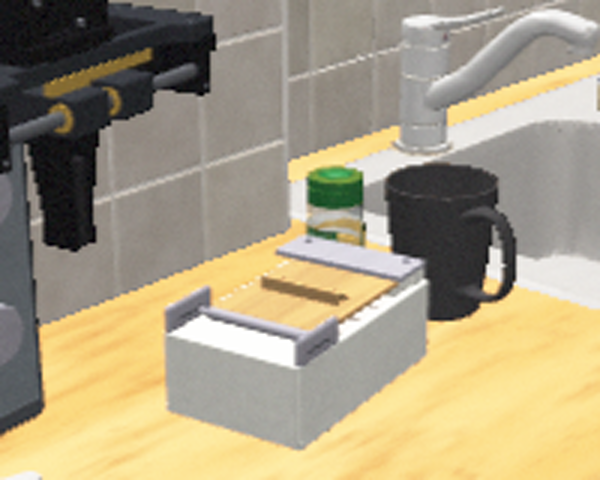

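```bash
python3 -c "
from rig import workorder
print(workorder.hand_in())"
```

```text
the job is handed in; nothing more can be done
None
```

I closed the tea box: I pushed the flap over with the closed fingertips until it lay flat, then pushed it by its ridge under the lip until it stopped. I then moved the arm clear and handed the job in. The last motion ended at 11.15 s of the 43 s allowed.

- **Flap flat:** its top measured about 66.5 mm against the given 67 mm.
- **Fully home:** the ridge moved about 20 mm (19.5–20.4 mm by different features), a little less than the full 22 mm. The flap seems to have been about 2 mm forward already when I began. The ridge-to-lip gap is now about 51.6 mm, against 51 mm expected when home. At the end the fingertip stopped moving while the force rose from about 3 N to about 6 N, which I took as the end stop; I did not push harder, to avoid shoving the box.
- **Box, jar and mug:** the box and jar are within 0.2 mm of where they started (top camera), and the mug within about 2.5 mm, which is noise in the side camera's readings. While the arm blocked part of the side view, the jar reading was off by about 15 mm; it went back to normal once the arm was clear.

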